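Pin the swing jaw of a lens barrel clamp

ROBOT

A 6-joint arm with a two-finger parallel gripper is mounted at the origin on the work surface. World frame = base frame: x ahead of the robot, y to its left, z up, the work surface at z = 0. Lengths are in m, angles in rad, forces in N, time in s.
With the tool pointing down it reaches from about 0.35 to 0.975 m from the base axis. Payload 4.9 kg.
Tool frame: the origin (TCP) lies at the very end of the fingers, on their centre line; the grasp point (between the pads) lies behind it (manip.pinch_z is the y of the grasp point in the tool frame, in m); y points along the fingers, x is the direction in which the jaws open and shut, and the axes are right-handed (so a half turn about y gives the same grasp; the last joint's range is limited). The gripper opens to 85 mm and grips with 20 to 120 N. Pads are 22 mm wide; open, the fingers measure 114 mm over their backs; the gripper's body (76 mm by 85 mm) begins 54 mm behind the grasp point. The pads swing forward as they close: fully open they stand 13 mm farther back than shut.
Start: joints at [-0.119, 0.053, 1.613, -0, 1.476, -0.119], TCP at [0.625, 0, 0.231] pointing down, gripper open.
Joint ranges: [-3.01, 3.01], [-1.01, 2.22], [0.06, 2.58], [-1.02, 4.17], [0.09, 2.62], [-3.14, 3.14]. Speed limits (rad/s): [2.57, 2.57, 3.14, 3.14, 3.14, 3.14].

INTERFACE

Orientations are given as a unit quaternion [w, x, y, z].
In Python, from plant import manip gives the robot as it stands.
- The arm moves only by the tool drive_tool, never from a script. Its argument "motion" is a list of rows, each a list of 3 entries, a list of its own where there are three numbers: the shift along the tool's x, y, z in units of 25 mm (1.0 is 25 mm), then the turn, a rotation vector about the tool's x, y, z in units of 5 degrees (1.0 is 5 degrees), then the closure, from -1 (fully open) to 1 (shut). A call has 1 to 12 rows; each row shifts and turns the commanded pose from where the row before left it, along the tool's axes as they then stand; what a row does not reach is not made up. A row lasts 1/10 s, in which the tool goes at most 50 mm and 8.59 degrees, less where a joint would pass 70% of its speed; a pose out of reach is approached as far as the arm can. A call is refused whole if a number of a shift passes 1 or a number of a turn 1, either way. A call with a gripper value outside its range is refused whole. The fingers move at their own pace and stop on an object; the grip force is fixed at half the most. Time passes only in rows, so rows that do not move let the fingers close. It gives the time, the measured TCP pose, the force and the opening at its end, in the units of the state.
- manip.state(): the state, without advancing time (a new reading comes with each control period).
- manip.grab_frame(name): name is "scene" or "side" or "wrist"; returns a dict with "img" (480x640x3 uint8, blue, green, red), "range_z" (480x640 float32, m along the optical axis (not along the pixel's ray), 0 where there is no reading), "camera_matrix" (3x3 intrinsics, pixels), "k1" (the pictures are not rectified: a ray, as slopes to the right and down, at radius r is drawn at 1 + k1 r^2 times it, then the intrinsics apply), "world_from_camera" (4x4, takes a point from camera to world coordinates); the wrist camera has in their place "T_tool_cam" (4x4, takes a point from camera to tool coordinates, whose origin is the TCP and whose axes are the tool frame's). Camera axes: x right, y down, z forward; pixel columns grow to the right and rows downward; lengths in m; the calibration is good to about 2 mm. A picture is of the moment at which its call begins: read the wrist's pose just before it.
- manip.job_done(): hands the job in, once; it reports no verdict.
The state is a dict: "time": time; "joint_pos": joint angles; "joint_vel": joint speeds; "joint_efforts": joint torques, N m; "tool_pos": TCP position; "tool_rot": TCP orientation; "contact_force": force on the tool from outside, world axes, zero at the start; "ft_torque": the same for the moment, N m; "gripper_width": opening from 0.0 (shut) to 1.0 (fully open).
Only numpy, scipy, OpenCV 4.12 (cv2) and the standard library are available. Lean on these libraries where they do the work, as an engineer would, in place of code of your own. Each camera call takes 0.05 s, during which the arm holds its last target. There are 200 camera calls.

TASK

Close the swing jaw of the clamping fixture around the lens barrel and lock it with the knurled pin from the rack: thread the pin down through the jaw's eye and on into the hole of the keeper under it, feeling for the keeper's hole because the keeper is never set quite in the same place, until the pin is fully home. Work gently, without forcing the pin or the jaw, let go of the pin at the end, and leave the barrel standing in its nest and everything else where it is.

Things in the scene. Friction and masses are not known exactly. Their poses are not given: they have to be found in the camera images.
- pin_knob (a point): Centre of the locking pin's knob, the part to grasp: dark, knurled, upright, 22 mm across, 36 mm tall; the point is 18 mm above the knob's flat underside and 58 mm above the pin's tip. z up along the pin.
- pin_tip (a point): Centre of the lower end of the pin's shank; z up along the pin.
- pin: The locking pin, origin at its tip. Steel, 76 mm long, 85 to 170 g: knob on top, below it a round shank 12 mm across and 40 mm long, its last 2 mm tapering to 10 mm. Starts upright in the rack, knob resting on the rack's top (50 mm above the bench); lifts straight out.
- jaw_eye (a point): Centre of the top mouth of the vertical through hole (14 mm across, 16 mm deep) in the round eye, 31 mm across, at the swing jaw's free end. Turns with the jaw: 124 mm from the hinge axis, 85 mm above the bench.
- jaw (a joint): Swing jaw's angle about its vertical hinge, rad: 0 with its eye over keeper_mid, growing as it opens to the fixture's -x side (clockwise from above); stops at -0.15 and 1.0, starts 0.35 to 0.75. Stiff (2.5 N at the eye), stays where left. A curved bar 69 to 85 mm above the bench, rubber pad inside; on its middle a small black ball knob, top 115 mm above the bench.
- hinge_top (a point): Point on the jaw's vertical hinge axis, level with the jaw's top, 85 mm above the bench.
- keeper_mid (a point): Middle of the keeper's range of setting, level with its flat top (68 mm above the bench, 1 mm below the jaw). The keeper, a steel block 62 x 32 x 16 mm clamped fast on two rails, has a vertical through hole 14 mm across, up to 15 mm to -x or +x (fixture axes) of this point, different every time, not measured. The block reaches 32 mm to -x and 30 mm to +x of its hole.
- fixture: Clamping fixture, fixed to the bench, carries jaw and keeper. Origin at its underside below the barrel; base 140 x 190 mm. Hinge axis at (0, 62) mm, keeper_mid at (0, -62) mm, fixed half of the collar on +x. With the pin home its knob rests on the eye, knob underside 85 mm and tip 45 mm above the bench.
- rack: Grey plastic pin rack, 115 x 56 x 50 mm tall, fixed, origin at the centre of its underside, long side along its x. Pin's hole 30 mm to -x, setting plug's hole 30 mm to +x of the centre.
- barrel_center (a point): Centre of the black lens barrel standing loose in the nest: 56 mm across, 88 mm tall, top 108 mm above the bench.
- plug_center (a point): Centre of the setting plug in the rack's other hole: flat disc head 36 mm across, top 60 mm above the bench. Not used.
- small_barrel0_center (a point): Centre of a small black barrel, 42 mm across, 52 mm tall, in the steel parts tray (150 x 100 x 28 mm). Not used.
- small_barrel1_center (a point): Centre of the other small barrel in the tray. Not used.
- driver_grip (a point): Handle of a screwdriver lying on the bench beyond the fixture. Not used.
Mind the look-alikes: they are no part of the job. Leave any pink or purple look-alike of the part that bears barrel_center alone.

How it is judged:
At the end, for the whole second after the job is handed in: The jaw is closed with the pin through its eye and through the keeper's hole, home to within 2 mm (knob underside on the eye), upright within 0.1 rad, released and at rest; the barrel stands upright in its nest within 8 mm of its place (z of pin_tip in the frame of keeper_mid below -0.021 m and horizontal distance between pin_tip and keeper_mid below 0.019 m and horizontal distance between pin_tip and jaw_eye below 0.006 m and angle between each of pin, barrel_center's own z axis and vertical below 0.1 rad and linear speed of pin below 0.02 m/s and distance of barrel_center from where it was at the start of the episode below 0.008 m); the robot touches nothing.
It fails at once if the pin is pressed or forced against the jaw or keeper with more than 60 N (contact force between pin and fixture above 60 N).
It fails at once if the fingers push on the fixture or its jaw with more than 60 N (contact force between the fingers and fixture above 60 N).
It fails at once if the lens barrel is knocked over or shoved out of its nest (angle between barrel_center's own z axis and vertical above 0.3 rad or distance of barrel_center from where it was at the start of the episode above 0.015 m).
It fails at once if the setting plug, a small barrel or the screwdriver is moved by more than 20 mm (distance of any of plug_center, small_barrel0_center, small_barrel1_center, driver_grip from where it was at the start of the episode above 0.02 m).
It also fails if it takes over 72 s, if anything falls off the work surface, if the arm or the gripper's body presses on something with over 40 N, if the wrist force passes 120 N, or if a joint passes its speed limit or range.

## Working session

There is one attempt and no reset: what is moved stays moved. The work goes in short steps, Python scripts to look and compute and a tool call to move; the robot and the scene stay as the last step left them, time stands still between calls to the robot, and variables do not carry over. Pictures are saved under pics/ and viewed, about 8 in all and at most 12, crops included, and the job is handed in when it is done.

Besides the shell and the picture viewer there is one more tool, called after "Request:" as name(argument=value, ...), one argument or row to a line, values as JSON. drive_tool: Moves the arm, as the interface text tells. Its arguments: {"type":"object","properties":{"motion":{"type":"array","items":{"type":"array"}}},"required":["motion"]}

```bash
mkdir -p pics && cat > h.py <<'E'
import numpy as np, cv2
from plant import manip
from scipy.spatial.transform import Rotation as R
def Rq(q): return R.from_quat([q[1],q[2],q[3],q[0]]).as_matrix()
def grab(name,save=None):
    s=manip.state(); f=manip.grab_frame(name)
    if name=="wrist":
        T=np.eye(4);T[:3,:3]=Rq(s["tool_rot"]);T[:3,3]=s["tool_pos"];f["W"]=T@np.array(f["T_tool_cam"])
    else: f["W"]=np.array(f["world_from_camera"])
    if save: cv2.imwrite("pics/"+save+".png",f["img"]); np.savez("pics/"+save,**{k:v for k,v in f.items()})
    return f
def load(n): return dict(np.load("pics/"+n+".npz"))
def ray(f,u,v):
    K=f["camera_matrix"];x=(u-K[0,2])/K[0,0];y=(v-K[1,2])/K[1,1]
    k=float(f["k1"]);xd,yd=x,y
    for _ in range(20):
        r2=x*x+y*y;x=xd/(1+k*r2);y=yd/(1+k*r2)
    return np.array([x,y,1.])
def atz(f,u,v,z):
    d=f["W"][:3,:3]@ray(f,u,v);o=f["W"][:3,3];return o+d*(z-o[2])/d[2]
def dep(f,u,v):
    z=f["range_z"][int(v),int(u)];return (f["W"]@np.r_[ray(f,u,v)*z,1])[:3]
def proj(f,p):
    q=np.linalg.inv(f["W"])@np.r_[p,1];x,y=q[:2]/q[2];k=1+float(f["k1"])*(x*x+y*y);K=f["camera_matrix"]
    return K[0,0]*x*k+K[0,2],K[1,1]*y*k+K[1,2]
E
python3 - <<'E'
from h import *
print(manip.state(),manip.pinch_z)
for n in("scene","side","wrist"):
    f=grab(n,n+"0");print(n,f["W"].round(3).tolist(),f["camera_matrix"].tolist(),f["k1"])
E
```

```text
{'time': 0.0, 'joint_pos': array([-1.19029122e-01,  5.33542305e-02,  1.61429304e+00,  5.31523982e-06,
        1.47602722e+00, -1.18997925e-01]), 'joint_vel': array([-0.00153584,  0.00162355, -0.00143621,  0.00025791,  0.00112069,
        0.00118389]), 'joint_efforts': array([ 2.70554956e-04, -3.93670499e+01, -3.70175600e+01, -1.62778279e-04,
        6.93513779e-03, -6.06393527e-06]), 'tool_pos': array([6.24370007e-01, 5.90479835e-05, 2.30065238e-01]), 'tool_rot': array([ 0.70719565, -0.70701715,  0.00074182,  0.0007194 ]), 'contact_force': array([-0.14817875,  0.09634998,  0.01669839]), 'ft_torque': array([ 0.01155798, -0.01038077,  0.01059662]), 'gripper_width': 1.001283487080955} -0.0187
scene [[-0.635, 0.597, -0.491, 1.124], [0.773, 0.505, -0.385, 0.414], [0.018, -0.624, -0.781, 0.937], [0.0, 0.0, 0.0, 1.0]] [[566.098365771168, 0.0, 320.86667297857406], [0.0, 566.098365771168, 242.46233222085493], [0.0, 0.0, 1.0]] -0.1508032694681978
side [[0.832, -0.358, 0.423, 0.115], [-0.554, -0.515, 0.654, -0.719], [-0.017, -0.779, -0.627, 0.773], [0.0, 0.0, 0.0, 1.0]] [[620.499697408729, 0.0, 318.7732841777883], [0.0, 620.499697408729, 235.88159735953582], [0.0, 0.0, 1.0]] -0.08502385227267632
wrist [[1.0, 0.001, -0.001, 0.625], [0.001, -0.962, -0.274, 0.069], [-0.001, 0.274, -0.962, 0.372], [0.0, 0.0, 0.0, 1.0]] [[380.5824238671334, 0.0, 322.86399022464184], [0.0, 380.5824238671334, 233.98995259850378], [0.0, 0.0, 1.0]] -0.05470494139664777
```

View pics/scene0.png

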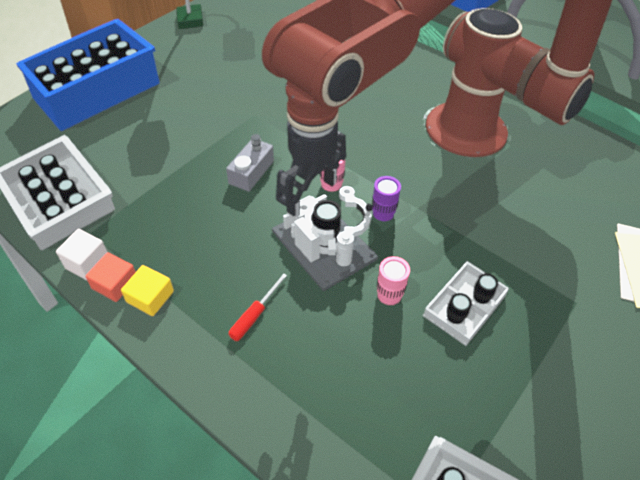

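View side.

The scene view shows the rack at (250,165), with the pin knob at about (256,144) and the plug's disc at (243,161). The fixture is at (325,240) with its black barrel at (326,214). Pink and purple decoys stand at (333,175), (386,197) and (393,280).

```bash
python3 - <<'E'
from h import *
a=load("scene0")["img"][120:300,220:410];b=load("side0")["img"]
cv2.imwrite("pics/sc.png",cv2.resize(a,(760,720),interpolation=cv2.INTER_CUBIC)[:600])
f=load("side0")
print(dep(load("scene0"),326,212),dep(load("scene0"),256,142))
E
```

```text
[ 0.53320853 -0.03896223  0.10237504] [ 0.45758008 -0.30345789  0.08357665]
```

View pics/side0.png

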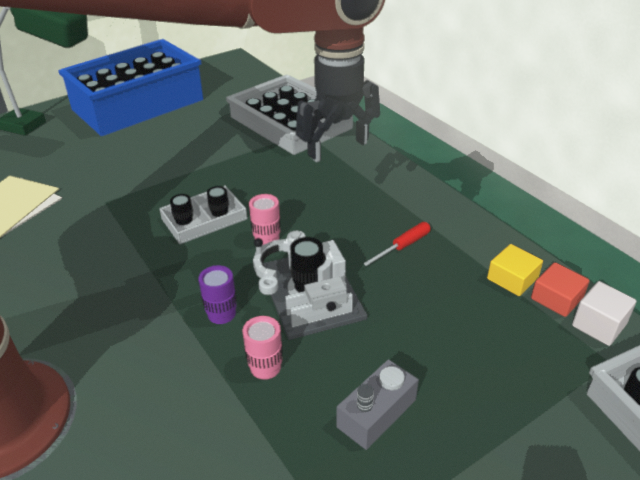

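View pics/sc.png

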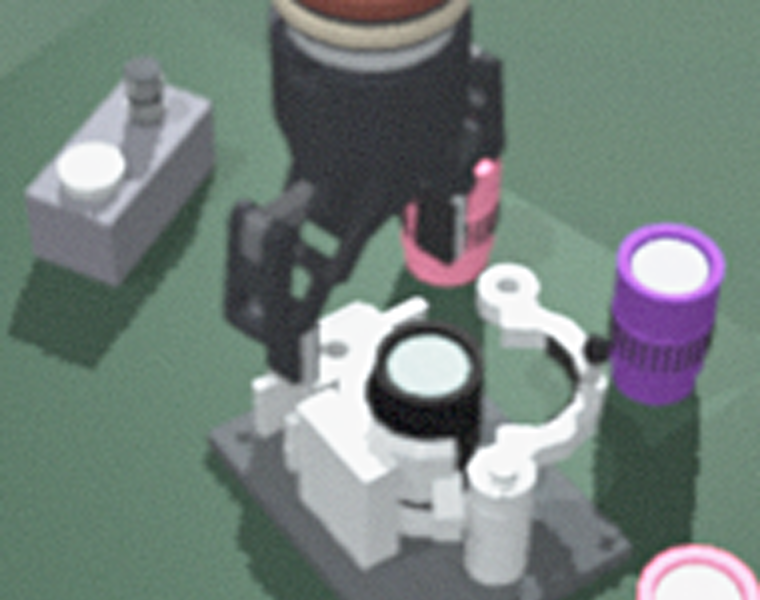

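```bash
python3 - <<'E'
from h import *
f=load("scene0");c=lambda u,v:(220+u/4-.4,120+v/4-.4)
P={}
for n,u,v,z in [("knobtop",143,68,.086),("plug",91,166,.060),("eye",509,286,.085),("hinge",504,472,.085),("keephole",338,349,.068),("barrel",428,364,.108),("ball",597,349,.108)]:
    P[n]=atz(f,*c(u,v),z);print(n,P[n].round(4))
g=load("side0")
for n,u,v,z in [("knobtop",365,388,.086),("plug",392,377,.060),("eye",268,285,.085),("keephole",327,286,.068),("barrel",307,249,.108),("hinge",295,237,.085)]:
    print("side",n,atz(g,u,v,z).round(4))
E
```

```text
knobtop [ 0.447  -0.3154  0.086 ]
plug [ 0.5057 -0.3021  0.06  ]
eye [ 0.4475 -0.052   0.085 ]
hinge [0.5479 0.0226 0.085 ]
keephole [ 0.5271 -0.1012  0.068 ]
barrel [ 0.5336 -0.0373  0.108 ]
ball [0.4716 0.0202 0.108 ]
side knobtop [ 0.4476 -0.3118  0.086 ]
side plug [ 0.5037 -0.3029  0.06  ]
side eye [ 0.4419 -0.0592  0.085 ]
side keephole [ 0.529  -0.1004  0.068 ]
side barrel [ 0.5284 -0.0425  0.108 ]
side hinge [0.5431 0.0207 0.085 ]
```

The side view shows the pin at (366,397), the plug at (392,377), the jaw eye at (268,285), the keeper at (327,286) and the barrel at (307,249). In the 4x crop the knurled pin knob is at (143,70), the plug's disc at (91,166), the eye at (509,286) and the keeper hole at (338,349).
The things that could be mistaken for the pin are the plug's disc (243,161), the small barrels (460,305) and (485,288), and the pink and purple barrels. I chose the knob at (256,138).

Next is the wrist picture already taken over the fixture.

```bash
python3 - <<'E'
from h import *
f=load("wrist0")
for p in [(.447,-.314,.086),(.445,-.055,.085),(.546,.022,.085),(.528,-.101,.068),(.531,-.04,.108)]: print(proj(f,np.array(p)))
a=f["img"][150:450,60:360]
cv2.imwrite("pics/wc.png",cv2.resize(a,(600,600),interpolation=cv2.INTER_CUBIC))
E
```

```text
(np.float64(152.80948412756445), np.float64(511.0074599029765))
(np.float64(106.99110158232108), np.float64(282.31455047619795))
(np.float64(220.18450865996002), np.float64(189.77661597443986))
(np.float64(215.41770705336916), np.float64(322.9024571857717))
(np.float64(198.4581574610753), np.float64(276.80282690172476))
```

View pics/wc.png

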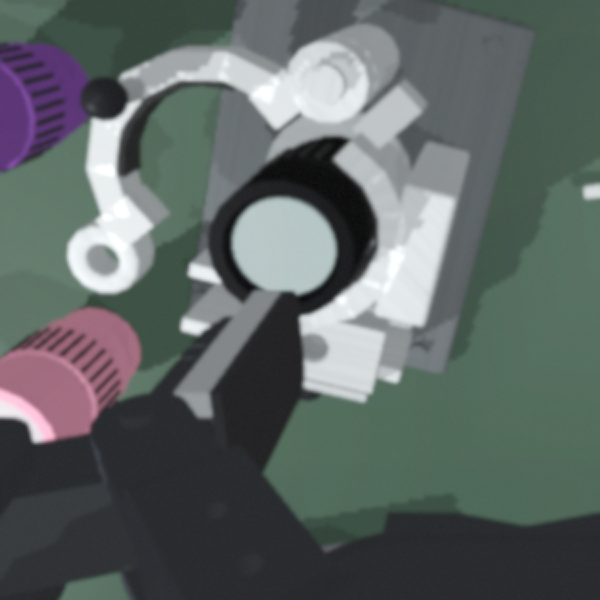

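```bash
python3 - <<'E'
from h import *
f=load("wrist0");c=lambda u,v:(60+u/2-.25,150+v/2-.25)
for n,u,v,z in [("eye",102,257,.085),("keep",315,347,.068),("barrel",284,246,.108),("e1",535,32,.012),("e2",443,372,.012)]:
    print(n,atz(f,*c(u,v),z).round(4))
d=atz(f,*c(535,32),.012)-atz(f,*c(443,372),.012);print(np.degrees(np.arctan2(d[1],d[0])),np.linalg.norm(d))
E
```

```text
eye [ 0.4488 -0.0513  0.085 ]
keep [ 0.5296 -0.1013  0.068 ]
barrel [ 0.5338 -0.0367  0.108 ]
e1 [0.6284 0.0327 0.012 ]
e2 [ 0.5799 -0.1472  0.012 ]
74.91731575822092 0.1863740142906998
```

Measured: the fixture is yawed about -15°, the eye is at (0.4488,-0.0513), the keeper hole at (0.5296,-0.1013) (about +13 mm off mid) and the pin at (0.447,-0.314). I'll move above the pin first, then turn 15°.

Request:
drive_tool(
  motion=[
    [[-0.6,0,-1],[0,0,0],-0.1],
    [[-0.6,0,-1],[0,0,0],-0.1],
    [[-0.6,0,-1],[0,0,0],-0.1],
    [[-0.6,0,-1],[0,0,0],-0.1],
    [[-0.6,0,-1],[0,0,0],-0.1],
    [[-0.6,0,-1],[0,0,0],-0.1],
    [[-0.6,0,-1],[0,0,0],-0.1],
    [[-0.6,0,-1],[0,0,0],-0.1],
    [[-0.6,0,-1],[0,0,0],-0.1],
    [[-0.6,0,-1],[0,0,0],-0.1],
    [[-0.6,0,-1],[0,0,0],-0.1],
    [[-0.5,0,-0.5],[0,0,0],-0.1],
  ],
)

```text
time: 1.35
tool_pos: [0.4464, -0.289, 0.2309]
tool_rot: [0.707, -0.707, 0.001, -0.0]
contact_force: [0.2, -0.0, 0.0]
gripper_width: 0.551
```

Request:
drive_tool(
  motion=[
    [[0,0.5,0],[0,1,0],-0.1],
    [[0,0.5,0],[0,1,0],-0.1],
    [[0,0.5,0],[0,1,0],-0.1],
    [[0,0,0],[0,0,0],-0.1],
    [[0,0,0],[0,0,0],-0.1],
  ],
)

```text
time: 1.85
tool_pos: [0.4473, -0.2873, 0.1936]
tool_rot: [0.701, -0.701, 0.092, -0.091]
contact_force: [-0.7, -0.8, 0.3]
gripper_width: 0.545
```

```bash
python3 - <<'E'
from h import *
s=manip.state();print(s["tool_pos"],Rq(s["tool_rot"]).round(3).tolist(),s["gripper_width"],s["contact_force"])
f=grab("wrist","wrist1")
for p in [(.447,-.314,.086),(.505,-.302,.060)]: print(proj(f,np.array(p)))
cv2.imwrite("pics/wc1.png",f["img"])
E
```

```text
[ 0.44729694 -0.28732421  0.19358122] [[0.966, -0.001, 0.257], [-0.257, 0.001, 0.966], [-0.001, -1.0, 0.0]] 0.5445155792185955 [-0.74636427 -0.7878023   0.31119705]
(np.float64(331.7923769325367), np.float64(266.46960194344246))
(np.float64(402.10843076402824), np.float64(220.81528721468416))
```

View pics/wc1.png

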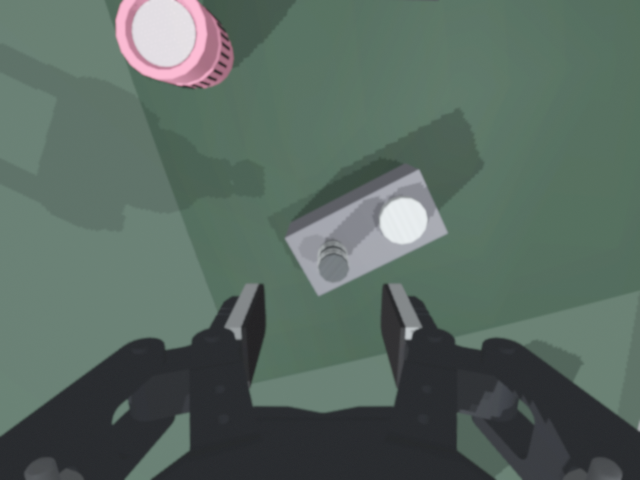

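The wrist view shows the knob's top at (334,267) and the plug at (403,221), clear of the finger path.

```bash
python3 - <<'E'
from h import *
f=load("wrist1");s=manip.state();p=atz(f,334,267.5,.086);print(p)
d=Rq(s["tool_rot"]).T@(np.array([p[0],p[1],.0535])-s["tool_pos"]);print(d*1000,d/.025)
E
```

```text
[ 0.44830163 -0.31514091  0.086     ]
[  7.67118684 140.78702042 -26.43368282] [ 0.30684747  5.63148082 -1.05734731]
```

Request:
drive_tool(
  motion=[
    [[0.15,0,-0.53],[0,0,0],-0.1],
    [[0.16,0,-0.53],[0,0,0],-0.1],
    [[0,0.8,0],[0,0,0],-0.1],
    [[0,0.8,0],[0,0,0],-0.1],
    [[0,0.8,0],[0,0,0],-0.1],
    [[0,0.8,0],[0,0,0],-0.1],
    [[0,0.8,0],[0,0,0],-0.1],
    [[0,0.6,0],[0,0,0],-0.1],
    [[0,0.5,0],[0,0,0],-0.1],
    [[0,0.3,0],[0,0,0],-0.1],
    [[0,0.2,0],[0,0,0],-0.1],
    [[0,0,0],[0,0,0],-0.1],
  ],
)

```text
time: 3.1
tool_pos: [0.448, -0.3151, 0.0535]
tool_rot: [0.701, -0.701, 0.092, -0.092]
contact_force: [-1.2, -0.6, 0.4]
gripper_width: 0.55
```

Request:
drive_tool(
  motion=[
    [[0,0,0],[0,0,0],0.1],
    [[0,0,0],[0,0,0],0.3],
    [[0,0,0],[0,0,0],0.5],
    [[0,0,0],[0,0,0],1],
    [[0,0,0],[0,0,0],1],
    [[0,0,0],[0,0,0],1],
    [[0,0,0],[0,0,0],1],
    [[0,0,0],[0,0,0],1],
  ],
)

```text
time: 3.9
tool_pos: [0.4486, -0.3155, 0.0548]
tool_rot: [-0.701, 0.701, -0.092, 0.093]
contact_force: [-1.4, 1.2, 4.7]
gripper_width: 0.237
```

Request:
drive_tool(
  motion=[
    [[0,-0.2,0],[0,0,0],1],
    [[0,-0.4,0],[0,0,0],1],
    [[0,-0.8,0],[0,0,0],1],
    [[0,-0.8,0],[0,0,0],1],
    [[0,-0.8,0],[0,0,0],1],
    [[0,-0.8,0],[0,0,0],1],
    [[0,-0.8,0],[0,0,0],1],
    [[0,-0.8,0],[0,0,0],1],
    [[0,-0.6,0],[0,0,0],1],
    [[0,0,0],[0,0,0],1],
  ],
)

```text
time: 4.9
tool_pos: [0.4492, -0.3161, 0.2068]
tool_rot: [-0.7, 0.702, -0.091, 0.094]
contact_force: [-0.4, 0.1, -1.1]
gripper_width: 0.239
```

```bash
python3 - <<'E'
from h import *
s=manip.state();print(s["tool_pos"],s["gripper_width"],s["contact_force"])
e=np.array([.4488,-.0513,.085]);d=Rq(s["tool_rot"]).T@(e+[0,0,.059]-s["tool_pos"]);print(d/.025)
g=grab("side","side2");f=grab("wrist","wrist2")
for n,h in(("side",g),("w",f)):
  print(n,[np.round(proj(h,s["tool_pos"]+[0,0,z]),0) for z in(-.045,0,.03)])
a=cv2.resize(g["img"][280:480,260:460],(400,400));b=cv2.resize(f["img"][200:400,220:420],(400,400))
cv2.imwrite("pics/c2.png",np.hstack([a,b]))
E
```

```text
[ 0.44916188 -0.31605891  0.20684401] 0.23889344537831253 [-0.36784699  0.08455065 -1.05983245]
[-2.76629173  2.47664112 10.23175086]
side [array([370., 353.]), array([371., 329.]), array([372., 312.])]
w [array([324., 265.]), array([324., 304.]), array([325., 345.])]
```

View pics/c2.png

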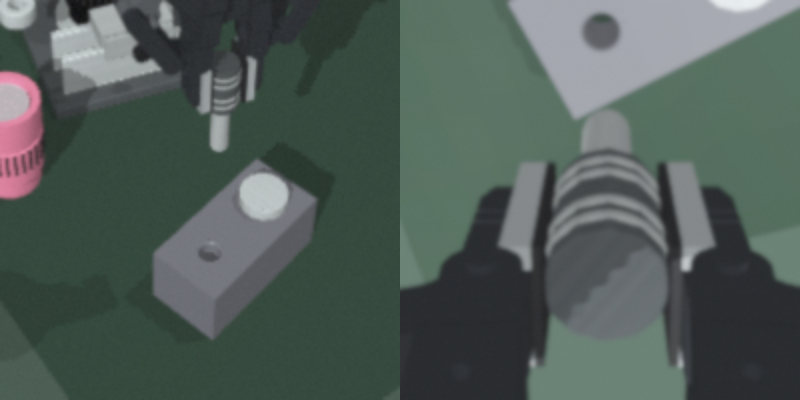

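The pin is held upright and the rack hole is empty. I'll carry it over the eye at this height.

Request:
drive_tool(
  motion=[
    [[-0.3,0,0.9],[0,0,0],1],
    [[-0.3,0,0.9],[0,0,0],1],
    [[-0.3,0,0.9],[0,0,0],1],
    [[-0.3,0,0.9],[0,0,0],1],
    [[-0.3,0,0.9],[0,0,0],1],
    [[-0.3,0,0.9],[0,0,0],1],
    [[-0.3,0,0.9],[0,0,0],1],
    [[-0.3,0,0.9],[0,0,0],1],
    [[-0.3,0,0.9],[0,0,0],1],
    [[-0.07,0,0.9],[0,0,0],1],
    [[0,0,0.6],[0,0,0],1],
    [[0,0,0],[0,0,0],1],
  ],
)

```text
time: 6.2
tool_pos: [0.4426, -0.0637, 0.202]
tool_rot: [0.701, -0.701, 0.092, -0.09]
contact_force: [-0.3, 0.1, -1.6]
gripper_width: 0.238
```

Request:
drive_tool(
  motion=[
    [[0,0.5,0.3],[0,0,0],1],
    [[0,0.5,0.3],[0,0,0],1],
    [[0,0.5,0.03],[0,0,0],1],
    [[0,0.1,0],[0,0,0],1],
    [[0,0,0],[0,0,0],1],
    [[0,0,0],[0,0,0],1],
  ],
)

```text
time: 6.8
tool_pos: [0.4476, -0.0505, 0.164]
tool_rot: [-0.701, 0.701, -0.092, 0.093]
contact_force: [0.6, -0.1, -0.0]
gripper_width: 0.237
```

```bash
python3 - <<'E'
from h import *
s=manip.state();print(s["tool_pos"],s["gripper_width"],s["contact_force"],Rq(s["tool_rot"]).round(4).tolist())
f=grab("wrist","wrist3");g=grab("side","side3");h=grab("scene","scene3")
print([np.round(proj(f,np.array(p)),1) for p in[(.4488,-.0513,.085),(.5296,-.1013,.068),s["tool_pos"]+[0,0,-.045]]])
b=cv2.resize(f["img"][120:320,200:467],(800,600),interpolation=cv2.INTER_CUBIC);cv2.imwrite("pics/c3.png",b)
E
```

```text
[ 0.44757576 -0.05047704  0.16401287] 0.23705617509106766 [ 0.56077139 -0.08801686 -0.0214171 ] [[0.9658, 0.0003, 0.2593], [-0.2593, -0.0002, 0.9658], [0.0003, -1.0, -0.0001]]
[array([324.5, 244. ]), array([458.8, 275. ]), array([322.2, 262.6])]
```

View pics/c3.png

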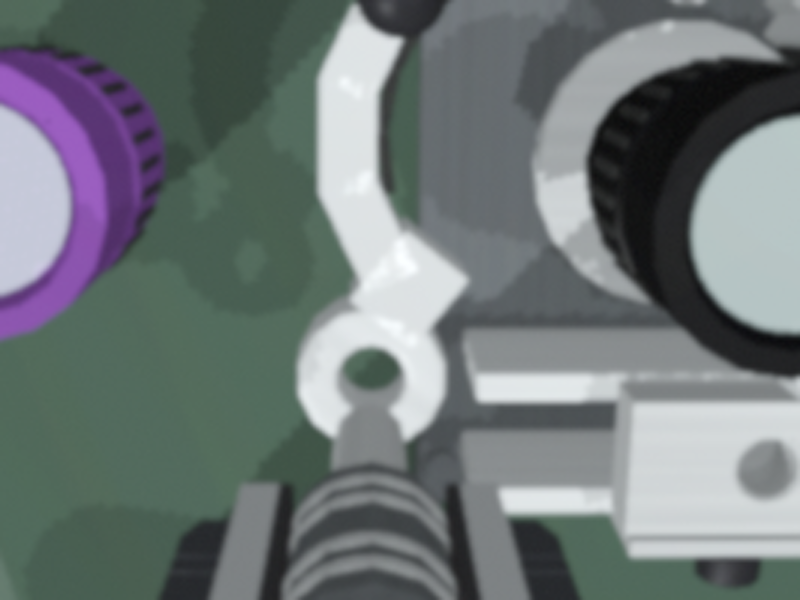

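Crop (3x): eye centre at (371,379), pin tip at (371,430 hidden), keeper hole at (765,468). Next I compute the remaining shifts.

```bash
python3 - <<'E'
from h import *
f=load("wrist3");s=manip.state();Rt=Rq(s["tool_rot"])
e=atz(f,323.6,246.3,.085);t=atz(f,323.6,263.2,s["tool_pos"][2]-.0448);k=atz(f,200+766/3,120+468/3,.068)
print(e,t,k);print("tip->eye",Rt.T@(e-t)*1000,"eye->keep",Rt.T@(k-e)*1000)
# circle fit check of dist to hinge
h=np.array([.5496,.0229]);print(np.hypot(*(e[:2]-h)),np.hypot(*(k[:2]-h)))
E
```

```text
[ 0.44787907 -0.05256882  0.085     ] [ 0.44827107 -0.0506919   0.11976851] [ 0.52722252 -0.10137368  0.068     ]
tip->eye [ 0.05915831 34.76874053 -1.91232147] eye->keep [ 89.25762308  17.12661497 -26.57166885]
0.12665974524057838 0.12627231851681903
```

Request:
drive_tool(
  motion=[
    [[0,0.4,-0.075],[0,0,0],1],
    [[0,0.5,0],[0,0,0],1],
    [[0,0.3,0],[0,0,0],1],
    [[0,0.15,0],[0,0,0],1],
    [[0,0.1,0],[0,0,0],1],
    [[0,0.04,0],[0,0,0],1],
    [[0,0.04,0],[0,0,0],1],
    [[0,0,0],[0,0,0],1],
    [[0,0,0],[0,0,0],1],
  ],
)

```text
time: 7.85
tool_pos: [0.4471, -0.052, 0.1258]
tool_rot: [-0.701, 0.701, -0.092, 0.092]
contact_force: [0.1, -0.1, -0.1]
gripper_width: 0.235
```

Request:
drive_tool(
  motion=[
    [[0,0.08,0],[0,0,0],1],
    [[0,0.08,0],[0,0,0],1],
    [[0,0.08,0],[0,0,0],1],
    [[0,0.08,0],[0,0,0],1],
    [[0,0.08,0],[0,0,0],1],
    [[0,0,0],[0,0,0],1],
    [[0,0,0],[0,0,0],1],
  ],
)

```text
time: 8.55
tool_pos: [0.4469, -0.052, 0.1155]
tool_rot: [0.701, -0.701, 0.092, -0.092]
contact_force: [0.2, 0.1, -1.1]
gripper_width: 0.242
```

```bash
python3 - <<'E'
from h import *
s=manip.state();print(s["tool_pos"],s["contact_force"],s["ft_torque"])
f=grab("wrist","wrist4");g=grab("scene","scene4")
b=cv2.resize(f["img"][150:350,250:400],(450,600),interpolation=cv2.INTER_CUBIC)
a=cv2.resize(g["img"][150:250,300:358],(348,600),interpolation=cv2.INTER_CUBIC);cv2.imwrite("pics/c4.png",np.hstack([b,a]))
# arc plan
h=np.array([.5496,.0229]);e=np.array([.4479,-.0526]);k=np.array([.5280,-.1014])
a0=np.arctan2(*(e-h)[::-1]);a1=np.arctan2(*(k-h)[::-1]);print(a0,a1)
Rt=Rq(s["tool_rot"])
P=[.124*np.array([np.cos(a),np.sin(a),0]) for a in np.linspace(a0,a1,11)]
for i in range(10): print((Rt.T@(P[i+1]-P[i])/.025).round(3))
E
```

```text
[ 0.44687299 -0.05195039  0.11545051] [ 0.16575503  0.118882   -1.05252991] [ 0.00648648 -0.06101563 -0.002332  ]
-2.502986500174191 -1.7428513317237224
[ 0.304 -0.    -0.223]
[ 0.32  -0.    -0.199]
[ 0.334 -0.    -0.174]
[ 0.347 -0.    -0.148]
[ 0.357 -0.    -0.122]
[ 0.365 -0.    -0.094]
[ 0.371 -0.    -0.066]
[ 0.375 -0.    -0.038]
[ 0.377 -0.    -0.009]
[ 0.376 -0.     0.019]
```

View pics/c4.png

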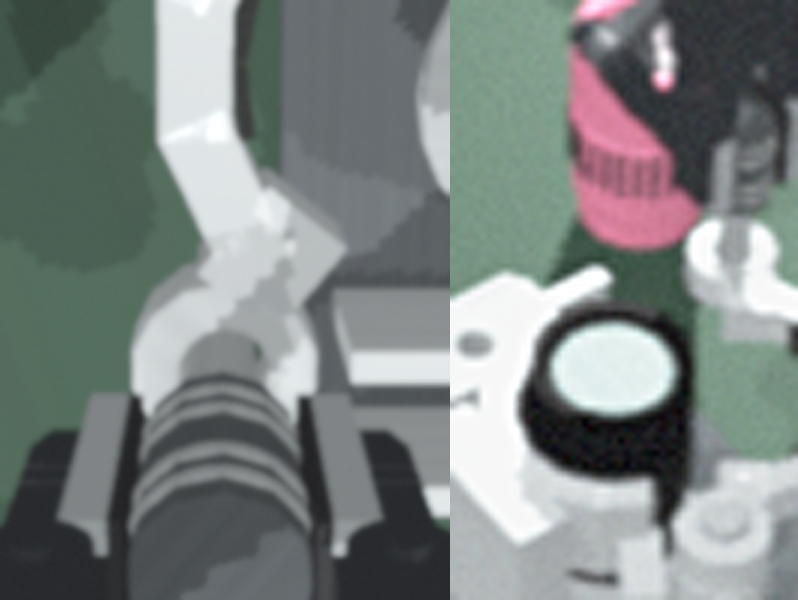

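The pin shank is inside the eye, seen in both views: wrist crop (225,360), scene crop (737,245). Now I'll swing the jaw along its arc using the pin.

Request:
drive_tool(
  motion=[
    [[0.15,0,-0.11],[0,0,0],1],
    [[0.15,0,-0.11],[0,0,0],1],
    [[0.16,0,-0.1],[0,0,0],1],
    [[0.16,0,-0.1],[0,0,0],1],
    [[0.167,0,-0.087],[0,0,0],1],
    [[0.167,0,-0.087],[0,0,0],1],
    [[0.174,0,-0.074],[0,0,0],1],
    [[0.174,0,-0.074],[0,0,0],1],
    [[0,0,0],[0,0,0],1],
  ],
)

```text
time: 9.55
tool_pos: [0.4741, -0.079, 0.1156]
tool_rot: [-0.701, 0.701, -0.092, 0.093]
contact_force: [-0.4, 0.9, -1.3]
gripper_width: 0.237
```

Request:
drive_tool(
  motion=[
    [[0.178,0,-0.061],[0,0,0],1],
    [[0.178,0,-0.061],[0,0,0],1],
    [[0.182,0,-0.047],[0,0,0],1],
    [[0.182,0,-0.047],[0,0,0],1],
    [[0.186,0,-0.033],[0,0,0],1],
    [[0.186,0,-0.033],[0,0,0],1],
    [[0.188,0,-0.019],[0,0,0],1],
    [[0.188,0,-0.019],[0,0,0],1],
    [[0.188,0,-0.005],[0,0,0],1],
    [[0.188,0,-0.005],[0,0,0],1],
    [[0,0,0],[0,0,0],1],
  ],
)

```text
time: 10.65
tool_pos: [0.5167, -0.0987, 0.1157]
tool_rot: [-0.701, 0.701, -0.092, 0.093]
contact_force: [-0.2, 0.3, -1.2]
gripper_width: 0.241
```

```bash
python3 - <<'E'
from h import *
s=manip.state();print(s["tool_pos"],s["contact_force"],s["ft_torque"])
Rt=Rq(s["tool_rot"]);k=np.array([.5280,-.1014,.068]);t=s["tool_pos"]-[0,0,.0448]
print("tip->keep tool mm",Rt.T@(k-t)*1000)
f=grab("wrist","wrist5");g=grab("scene","scene5");q=grab("side","side5")
b=cv2.resize(f["img"][150:350,250:450],(400,400),interpolation=cv2.INTER_CUBIC)
a=cv2.resize(g["img"][160:260,270:370],(400,400),interpolation=cv2.INTER_CUBIC);cv2.imwrite("pics/c5.png",np.hstack([b,a]))
E
```

```text
[ 0.51674961 -0.09872888  0.11567148] [-0.16412816  0.27718853 -1.17039149] [0.05456901 0.1202166  0.01561701]
tip->keep tool mm [11.55482358  2.8856178   0.33295622]
```

View pics/c5.png

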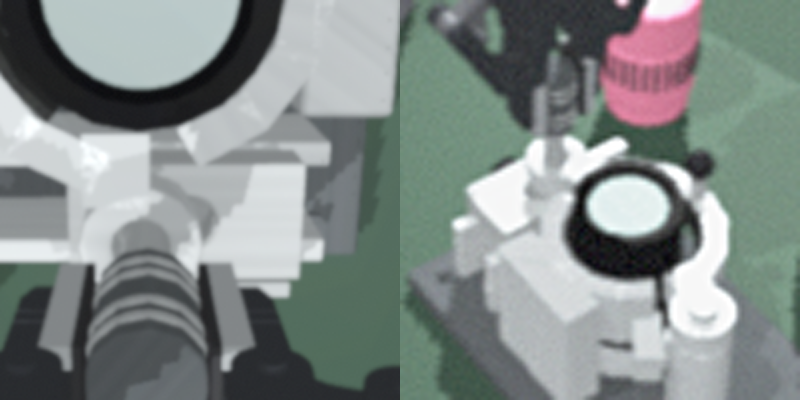

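The jaw is over the keeper, and its right edge puts the hole about 11.5 mm further on, which agrees with the measured hole. I'll finish the swing and feel downward.

Request:
drive_tool(
  motion=[
    [[0.12,0,0],[0,0,0],1],
    [[0.12,0,0],[0,0,0],1],
    [[0.12,0,0.005],[0,0,0],1],
    [[0.1,0,0.005],[0,0,0],1],
    [[0,0,0],[0,0,0],1],
    [[0,0,0],[0,0,0],1],
  ],
)

```text
time: 11.4
tool_pos: [0.5275, -0.101, 0.1155]
tool_rot: [-0.701, 0.701, -0.092, 0.093]
contact_force: [-1.4, 0.4, -1.4]
gripper_width: 0.237
```

Request:
drive_tool(
  motion=[
    [[0,0.04,0],[0,0,0],1],
    [[0,0.04,0],[0,0,0],1],
    [[0,0.04,0],[0,0,0],1],
    [[0,0.04,0],[0,0,0],1],
    [[0,0,0],[0,0,0],1],
  ],
)

```text
time: 11.9
tool_pos: [0.5271, -0.101, 0.1114]
tool_rot: [-0.701, 0.701, -0.092, 0.092]
contact_force: [-0.5, 0.4, -1.5]
gripper_width: 0.24
```

Request:
drive_tool(
  motion=[
    [[0,0.04,0],[0,0,0],1],
    [[0,0.04,0],[0,0,0],1],
    [[0,0.04,0],[0,0,0],1],
    [[0,0.04,0],[0,0,0],1],
    [[0,0,0],[0,0,0],1],
  ],
)

```text
time: 12.4
tool_pos: [0.527, -0.1009, 0.1073]
tool_rot: [0.701, -0.701, 0.092, -0.092]
contact_force: [0.6, 0.7, -1.0]
gripper_width: 0.239
```

The tip is 5 mm below the keeper's top with no force, so it is in the hole. I'll continue down to home.

Request:
drive_tool(
  motion=[
    [[0,0.08,0],[0,0,0],1],
    [[0,0.08,0],[0,0,0],1],
    [[0,0.08,0],[0,0,0],1],
    [[0,0.08,0],[0,0,0],1],
    [[0,0.08,0],[0,0,0],1],
    [[0,0.08,0],[0,0,0],1],
    [[0,0,0],[0,0,0],1],
  ],
)

```text
time: 13.1
tool_pos: [0.5269, -0.1008, 0.0951]
tool_rot: [0.701, -0.701, 0.093, -0.092]
contact_force: [-0.2, 0.2, -1.0]
gripper_width: 0.231
```

Request:
drive_tool(
  motion=[
    [[0,0.04,0],[0,0,0],1],
    [[0,0.04,0],[0,0,0],1],
    [[0,0.04,0],[0,0,0],1],
    [[0,0.04,0],[0,0,0],1],
    [[0,0,0],[0,0,0],1],
    [[0,0,0],[0,0,0],1],
  ],
)

```text
time: 13.7
tool_pos: [0.5271, -0.1009, 0.0915]
tool_rot: [0.701, -0.701, 0.092, -0.092]
contact_force: [-0.4, -0.2, -1.1]
gripper_width: 0.238
```

Request:
drive_tool(
  motion=[
    [[0,0.03,0],[0,0,0],1],
    [[0,0.03,0],[0,0,0],1],
    [[0,0.02,0],[0,0,0],1],
    [[0,0,0],[0,0,0],1],
    [[0,0,0],[0,0,0],1],
  ],
)

```text
time: 14.2
tool_pos: [0.5272, -0.1009, 0.0898]
tool_rot: [-0.701, 0.701, -0.092, 0.092]
contact_force: [-0.8, -0.4, 0.1]
gripper_width: 0.24
```

Request:
drive_tool(
  motion=[
    [[0,0.03,0],[0,0,0],1],
    [[0,0,0],[0,0,0],1],
    [[0,0,0],[0,0,0],1],
  ],
)

```text
time: 14.5
tool_pos: [0.5276, -0.101, 0.0897]
tool_rot: [-0.701, 0.701, -0.092, 0.093]
contact_force: [-3.4, 2.5, 6.0]
gripper_width: 0.237
```

The force rises at the expected height of 0.0897, so the pin is home. I'll release it and retreat upward.

Request:
drive_tool(
  motion=[
    [[0,-0.02,0],[0,0,0],0.4],
    [[0,0,0],[0,0,0],0.2],
    [[0,0,0],[0,0,0],0],
    [[0,0,0],[0,0,0],-0.1],
    [[0,0,0],[0,0,0],-0.1],
    [[0,0,0],[0,0,0],-0.1],
  ],
)

```text
time: 15.1
tool_pos: [0.5271, -0.1009, 0.0892]
tool_rot: [0.701, -0.701, 0.092, -0.092]
contact_force: [-0.8, 0.4, 0.8]
gripper_width: 0.549
```

Request:
drive_tool(
  motion=[
    [[0,-0.2,0],[0,0,0],-0.1],
    [[0,-0.4,0],[0,0,0],-0.1],
    [[0,-0.7,0],[0,0,0],-0.1],
    [[0,-1,0],[0,0,0],-0.1],
    [[0,-1,0],[0,0,0],-0.1],
    [[0,-1,0],[0,0,0],-0.1],
    [[0,0,0],[0,0,0],-0.1],
    [[0,0,0],[0,0,0],-0.1],
  ],
)

```text
time: 15.9
tool_pos: [0.5276, -0.1011, 0.198]
tool_rot: [-0.701, 0.701, -0.092, 0.093]
contact_force: [1.6, 0.5, -1.6]
gripper_width: 0.548
```

```bash
python3 - <<'E'
from h import *
s=manip.state();print(s["tool_pos"],s["contact_force"],s["gripper_width"])
f=grab("wrist","wrist6");g=grab("scene","scene6");q=grab("side","side6")
b=cv2.resize(f["img"][100:300,220:420],(400,400),interpolation=cv2.INTER_CUBIC)
a=cv2.resize(q["img"][210:350,240:380],(400,400),interpolation=cv2.INTER_CUBIC);cv2.imwrite("pics/c6.png",np.hstack([b,a]))
print([np.round(proj(f,np.array(p)),1) for p in[(.527,-.101,.121),(.527,-.101,.085)]],[np.round(proj(q,np.array(p)),1) for p in[(.527,-.101,.121),(.527,-.101,.085)]])
u,v=map(int,proj(f,np.array([.527,-.101,.121])));
print([dep(f,u+i,v+j)[2].round(4) for i in(-4,0,4) for j in(-4,0,4)], dep(g,326,212))
E
```

```text
[ 0.52758598 -0.10109771  0.19796664] [ 1.59200948  0.50258192 -1.59164257] 0.5482780514373302
[array([321. , 244.4]), array([321.1, 228.8])] [array([325.9, 262.5]), array([326.1, 279.1])]
[np.float64(0.121), np.float64(0.1201), np.float64(0.1193), np.float64(0.1201), np.float64(0.121), np.float64(0.1212), np.float64(0.1193), np.float64(0.1202), np.float64(0.1199)] [ 0.53608172 -0.03676028  0.10643529]
```

View pics/c6.png

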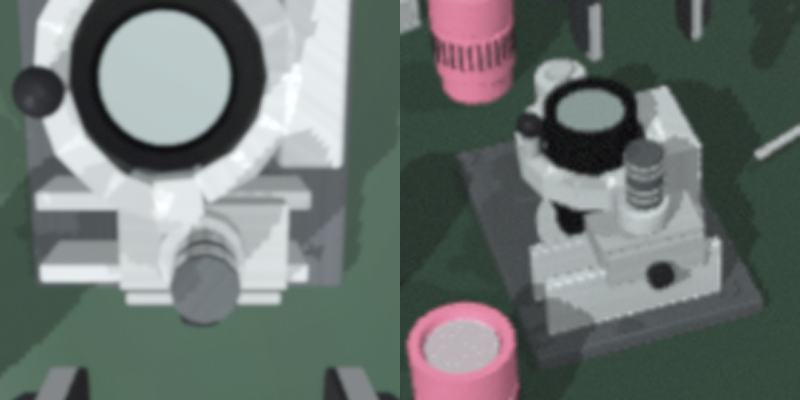

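The picture shows the pin upright with its knob on the eye (wrist crop (205,285), side crop (645,175)), and the knob top measures 0.120 m against 0.121 m expected. The barrel stands in its nest and the fingers are clear.

```bash
python3 -c "
from plant import manip
print(manip.job_done())"
```

```text
the job is handed in; nothing more can be done
None
```

I closed the jaw and locked it with the pin, then let go of the pin and handed the job in at about 16 s. The hand-in gives no verdict.

I took the pin from the rack, lowered it into the jaw's eye and used it to swing the jaw shut. It then went straight into the keeper's hole, which I had measured about 13 mm to +x of mid, so I didn't have to search for it. I kept lowering until it seated.

- **Pin home:** the knob top measured 0.119–0.121 m high, against 0.121 m expected, and the pin looks upright with its knob on the eye.
- **Forces:** the highest reading I saw was about 7 N, as the pin seated. I only see the force at the end of each move, so a brief higher peak would not show.
- **Barrel:** it still stands in its nest. One depth reading at the same pixel differed by about 5 mm between start and end. I took this as depth noise and did not measure the barrel's shift separately.
- **Everything else:** the gripper was clear of everything at the end. I did not re-measure the plug, small barrels or screwdriver, but the arm did not go near the tray or screwdriver, and the plug looked in place after the pin was lifted.

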